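# Unstack the heating blocks into their seats

## Robot

A 6-joint arm with a two-finger parallel gripper is mounted at the origin on a cart in front of the work surface, level with it; the furniture and walls round the work are solid. World frame = base frame: x ahead of the robot, y to its left, z up, the work surface at z = 0. Lengths are in m, angles in rad, forces in N, time in s.
With the tool pointing down it reaches from about 0.35 to 0.775 m from the base axis. Payload 5.5 kg.
Tool frame: the origin (TCP) lies at the very end of the fingers, on their centre line; the grasp point (between the pads) lies 19 mm behind it; z points along the fingers, y is the line along which they close (so a half turn about z gives the same grasp; the last joint's range is limited). The gripper opens to 85 mm and grips with 20 to 120 N. Pads are 22 mm wide; open, the fingers measure 114 mm over their backs; the gripper's body (76 mm by 85 mm) begins 54 mm behind the grasp point. The pads swing forward as they close: fully open they stand 13 mm farther back than shut.
Start: joints at [1.084, 0.313, 0.046, 1.304, 0, 1.431], TCP at [0.195, 0.541, 0.208] pointing down, gripper open.
Joint ranges: [-2.76, 2.76], [-0.86, 1.69], [-1.03, 1.26], [-2.2, 2.34], [-1.47, 1.5], [-3.14, 3.14]. Speed limits (rad/s): [2.57, 2.57, 3.14, 3.14, 3.14, 3.14].

## Interface

Orientations are given as a unit quaternion [w, x, y, z].
In Python, from workcell import get_state, read_camera, calibration, hand_in gives the robot as it stands.
- The arm moves only by the tool drive_tool, never from a script. Its argument "deltas" is a list that holds one entry, the list of rows, each a list of 7 numbers: the closure in counts, from 0 (fully open) to 255 (shut), then the shift along the tool's x, y, z in m, then the turn, a rotation vector about the tool's x, y, z in degrees. A call has 1 to 12 rows; each row is the pose to reach, as a shift and turn from the pose commanded when the call began, along the tool's axes at that moment; what a row does not reach only later rows make up. A row lasts 1/8 s, in which the tool goes at most 62.5 mm and 10.7 degrees, less where a joint would pass 70% of its speed; a pose out of reach is approached as far as the arm can. A call with a gripper value outside its range is refused whole. The fingers move at their own pace and stop on an object; "newtons" is the grip in N (left out, the last holds). Time passes only in rows, so rows that repeat a pose let the fingers close. It gives the time, the measured TCP pose, the force, the opening and the grip force at its end, in the units of the state.
- get_state(): the state, without advancing time (a new reading comes with each control period).
- read_camera(name): name is "side" or "top"; returns (picture, depth): 384x512x3 uint8, red, green, blue; 384x512 float32, m along the optical axis (not along the pixel's ray), 0 where there is no reading.
- calibration(name): a dict with "mtx" (3x3 intrinsics, pixels), "world_from_camera" (4x4, takes a point from camera to world coordinates). Camera axes: x right, y up, looking along -z (the intrinsics and any distortion apply to the point x, -y, -z); pixel columns grow to the right and rows downward; lengths in m; the calibration is good to about 2 mm. A picture is of the moment at which its call begins. calibration takes no time and is no camera call.
- hand_in(): hands the job in; it is judged then, once.
The state is a dict: "clock": time; "joint_pos": joint angles; "qvel": joint speeds; "tau": joint torques, N m; "tcp_pos": TCP position; "orientation": TCP orientation; "wrist_force": force on the tool from outside, world axes, zero at the start; "ft_torque": the same for the moment, N m; "finger_gap": finger opening in m; "grip_force": force on a finger pad.
Only numpy, scipy, OpenCV 4.12 (cv2) and the standard library are available. Lean on these libraries where they do the work, as an engineer would, in place of code of your own. Each camera call takes 0.05 s, during which the arm holds its last target. There are 200 camera calls.

## Task

The four aluminium heating blocks have been left stacked on the bench. Take the stack apart and set each block flat in the seat of its own size, the right way up, between that seat's four corner guides with its long sides along the seat's. Do not tip any block over, and leave the beaker and the timer where they stand.

Things in the scene. Friction and masses are not known exactly. Their poses are not given: they have to be found in the camera images.
- small_block_center (a point): Centre (half-way up, 22 mm above its underside) of the small mid-grey anodised aluminium heating block, a loose upright bar 30 mm wide, 66 mm long and 44 mm high with one row of four 10 mm bores in its top; it starts on top of the medium block. x lies along its width (30 mm), y along its length, z up. About 0.2 kg.
- medium_block_center (a point): Centre (half-way up, 22 mm above its underside) of the medium mid-grey anodised aluminium heating block, a loose upright bar 42 mm wide, 82 mm long and 44 mm high with two rows of five 10 mm bores in its top; it starts on the large block. x lies along its width (42 mm), y along its length, z up. About 0.32 kg.
- large_block_center (a point): Centre (half-way up, 22 mm above its underside) of the large mid-grey anodised aluminium heating block, a loose upright bar 54 mm wide, 98 mm long and 44 mm high with two rows of four 16 mm bores in its top; it starts on the largest block. x lies along its width (54 mm), y along its length, z up. About 0.46 kg.
- largest_block_center (a point): Centre (half-way up, 22 mm above its underside) of the largest mid-grey anodised aluminium heating block, a loose upright bar 66 mm wide, 114 mm long and 44 mm high with two rows of three 23 mm bores in its top; it starts at the bottom of the stack, standing on the bench. x lies along its width (66 mm), y along its length, z up. About 0.62 kg.
- small_seat: Seat for the small block, fixed on the bench: dark grey plate 62 x 98 mm, 6 mm thick, with a flat black 24 x 60 mm patch and four bright L-shaped corner guides 8 mm high above it (legs 14 mm, sides open between them); 48 x 84 mm inside the guides, 9 mm clear of the block all round. Origin: centre of the underside; x along the width, y along the length, z up. A seated block's centre is 28 mm above the origin.
- medium_seat: Seat for the medium block, fixed on the bench: dark grey plate 74 x 114 mm, 6 mm thick, with a flat black 36 x 76 mm patch and four bright L-shaped corner guides 8 mm high above it (legs 14 mm, sides open between them); 60 x 100 mm inside the guides, 9 mm clear of the block all round. Origin: centre of the underside; x along the width, y along the length, z up. A seated block's centre is 28 mm above the origin.
- large_seat: Seat for the large block, fixed on the bench: dark grey plate 86 x 130 mm, 6 mm thick, with a flat black 48 x 92 mm patch and four bright L-shaped corner guides 8 mm high above it (legs 14 mm, sides open between them); 72 x 116 mm inside the guides, 9 mm clear of the block all round. Origin: centre of the underside; x along the width, y along the length, z up. A seated block's centre is 28 mm above the origin.
- largest_seat: Seat for the largest block, fixed on the bench: dark grey plate 98 x 146 mm, 6 mm thick, with a flat black 60 x 108 mm patch and four bright L-shaped corner guides 8 mm high above it (legs 14 mm, sides open between them); 84 x 132 mm inside the guides, 9 mm clear of the block all round. Origin: centre of the underside; x along the width, y along the length, z up. A seated block's centre is 28 mm above the origin.
- beaker_center (a point): Centre of a loose glass beaker, 56 mm across and 71 mm high, standing on the bench near the work (bystander).
- timer_center (a point): Centre of a loose white bench timer, 64 x 64 x 17 mm, lying on the bench near the work (bystander).
There are look-alikes about, which are no part of the job. What is shaped like the part that bears large_block_center but orange is not meant.

How it is judged:
By the outcome, as a careful person would: the job done as asked, in the order asked, and still so for the second after the job is handed in, with the robot touching nothing.
It also fails if it takes over 106 s, if anything falls off the work surface, if the arm or the gripper's body presses on something with over 40 N, if the wrist force passes 120 N, or if a joint passes its speed limit or range.

## Working session

There is one attempt and no reset: what is moved stays moved. The work goes in short steps, Python scripts to look and compute and a tool call to move; the robot and the scene stay as the last step left them, time stands still between calls to the robot, and variables do not carry over. Pictures are saved under pics/ and viewed, at most 14 in all, crops included, and the job is handed in when it is done.

Besides the shell and the picture viewer there is one more tool, called after "Call:" as name(argument=value, ...) on one line, values as JSON. drive_tool: Moves the arm, as the interface text tells. Its arguments: {"type":"object","properties":{"deltas":{"type":"array","items":{"type":"array","items":{"type":"array","items":{"type":"number"}}}},"newtons":{"type":"number"}},"required":["deltas"]}

```bash
ls; mkdir -p pics
python3 - <<'E'
from workcell import *
import cv2,numpy as np
s=get_state();print({k:np.round(v,3).tolist() for k,v in s.items()})
for n in("top","side"):
    p,d=read_camera(n);np.savez(f"{n}0.npz",p=p,d=d);c=calibration(n);print(n,np.round(c["mtx"],1).tolist(),np.round(c["world_from_camera"],3).tolist(),[k for k in c])
    cv2.imwrite(f"pics/{n}0.png",cv2.resize(p[:,:,::-1],(800,600),interpolation=cv2.INTER_CUBIC))
E
```

```text
pics
{'clock': 0.0, 'joint_pos': [1.084, 0.314, 0.045, 1.304, 0.0, 1.431], 'qvel': [0.001, 0.0, 0.001, -0.0, 0.0, -0.0], 'tau': [-0.0, -48.063, 29.853, 0.019, -0.0, 0.0], 'tcp_pos': [0.195, 0.54, 0.207], 'orientation': [-0.0, 0.173, 0.985, -0.001], 'wrist_force': [0.665, 0.503, 0.025], 'ft_torque': [-0.026, -0.02, -0.029], 'grip_force': 0.0, 'finger_gap': 0.085}
top [[379.2, 0.0, 252.5], [0.0, 379.2, 195.9], [0.0, 0.0, 1.0]] [[-0.003, 0.982, -0.188, 0.327], [-1.0, -0.004, -0.003, 0.04], [-0.004, 0.188, 0.982, 1.264], [0.0, 0.0, 0.0, 1.0]] ['mtx', 'world_from_camera']
side [[421.6, 0.0, 253.7], [0.0, 421.6, 192.1], [0.0, 0.0, 1.0]] [[0.92, 0.15, -0.361, 0.055], [-0.391, 0.39, -0.834, -1.13], [0.016, 0.909, 0.417, 0.68], [0.0, 0.0, 0.0, 1.0]] ['mtx', 'world_from_camera']
```

View pics/top0.png

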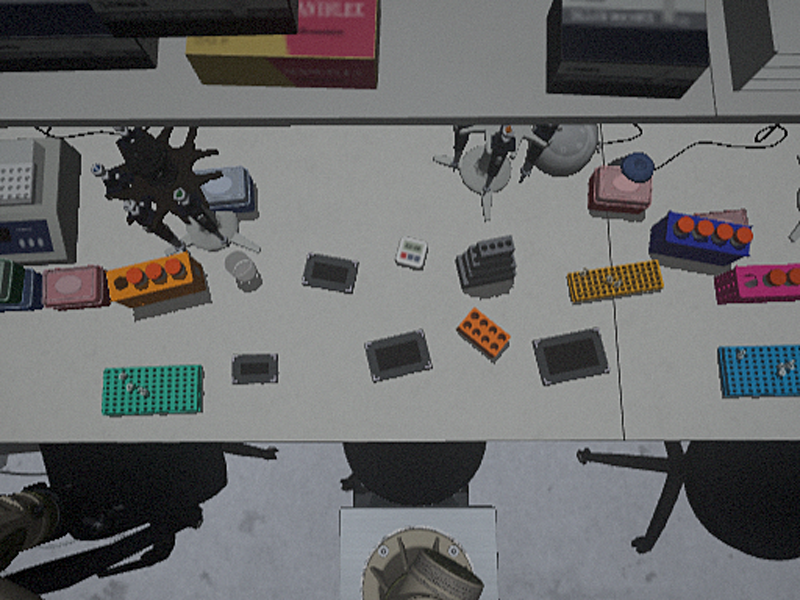

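View pics/side0.png

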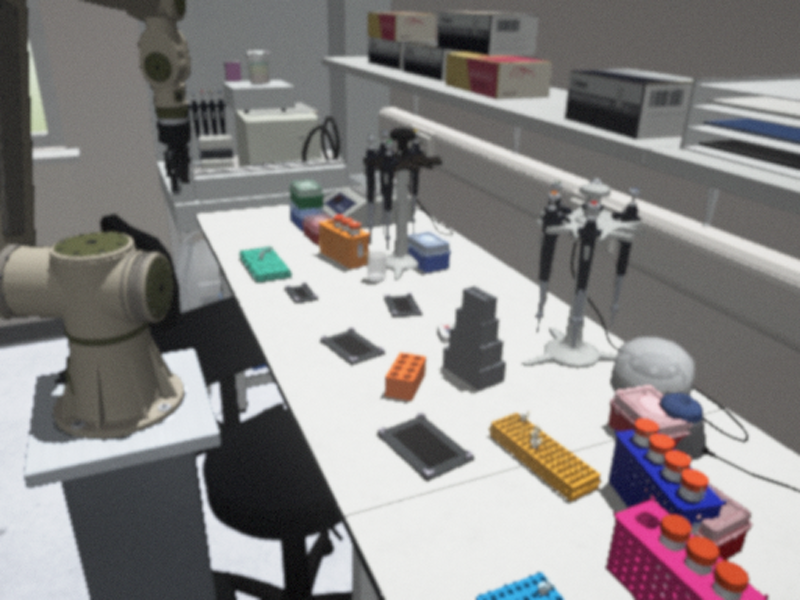

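The top view (800x600) shows the stack at about (487,262), and the seats small (255,368), medium (331,272), large (398,355) and largest (570,356). The timer is at (411,252), the beaker at (242,270), and the orange decoy at (484,333).

```bash
cat > h.py <<'E'
import numpy as np,cv2
from workcell import *
def ray(n,uv,z):
    c=calibration(n);K=c["mtx"];T=np.array(c["world_from_camera"])
    uv=np.atleast_2d(uv).astype(float);r=np.c_[(uv[:,0]-K[0][2])/K[0][0],-(uv[:,1]-K[1][2])/K[1][1],-np.ones(len(uv))]@T[:3,:3].T
    return T[:3,3]+r*((z-T[2,3])/r[:,2])[:,None]
def cloud(n,d):
    c=calibration(n);K=c["mtx"];T=np.array(c["world_from_camera"]);v,u=np.indices(d.shape)
    P=np.stack([(u-K[0][2])/K[0][0]*d,-(v-K[1][2])/K[1][1]*d,-d],-1);return P@T[:3,:3].T+T[:3,3]
def rectify(n,p,z,x0,x1,y0,y1,s):  # x up, y left; s px per m
    c=calibration(n);K=np.array(c["mtx"]);T=np.linalg.inv(np.array(c["world_from_camera"]))
    w=int((y1-y0)*s);h=int((x1-x0)*s);v,u=np.indices((h,w));P=np.stack([x1-v/s,y1-u/s,np.full((h,w),z)],-1)@T[:3,:3].T+T[:3,3]
    return cv2.remap(p,(K[0,0]*P[...,0]/-P[...,2]+K[0,2]).astype(np.float32),(K[1,1]*-P[...,1]/-P[...,2]+K[1,2]).astype(np.float32),cv2.INTER_CUBIC)
def rect(pts):
    (a,b),(w,h),t=cv2.minAreaRect((pts*1000).astype(np.float32))
    t=np.radians(t)
    if w>h: ang=t   # long axis
    else: ang=t+np.pi/2
    ang=(np.degrees(ang)+90)%180-90
    return round(a),round(b),round(max(w,h)),round(min(w,h)),round(ang,1)
E
python3 - <<'E'
from h import *
f=np.load("top0.npz");p,d=f["p"],f["d"];W=cloud("top",d)
g=p.max(2)
for n,(u,v) in dict(small=(255,368),medium=(331,272),large=(398,355),largest=(570,356)).items():
    u,v=u/1.5625,v/1.5625
    m=(g<110).astype(np.uint8);l=cv2.connectedComponents(m)[1];k=l==l[int(v),int(u)];vv,uu=np.nonzero(k)
    P=ray("top",np.c_[uu,vv],.006);print(n,rect(P[:,:2]),P[:,:2].mean(0).round(4),"z",np.median(W[k][:,2]).round(4))
c=W[135:205,280:345]
for h in(.176,.132,.088,.044):
    k=(abs(c[...,2]-h)<.008);q=c[k];print(h,k.sum(),q.mean(0).round(4) if len(q) else 0,rect(q[:,:2]) if len(q) else 0)
im=[cv2.putText(rectify("top",p,h,.37,.63,-.27,-.0,1500),str(h),(5,20),0,.6,(255,0,0)) for h in(.176,.132,.088,.044)]
x=np.vstack([np.hstack(im[:2]),np.hstack(im[2:])]);print(x.shape)
cv2.imwrite("pics/st.png",cv2.resize(x,(600,int(600*x.shape[0]/x.shape[1])))[:600,:,::-1])
f2=np.load("side0.npz");q=f2["p"][175:255,270:340];cv2.imwrite("pics/sd.png",cv2.resize(q[:,:,::-1],None,fx=7,fy=7,interpolation=cv2.INTER_CUBIC))
E
```

```text
small (433, 342, 99, 62, np.float64(-87.2)) [0.4331 0.3434] z 0.0062
medium (642, 186, 115, 75, np.float64(79.2)) [0.6417 0.1862] z 0.0062
large (461, 39, 131, 87, np.float64(-76.9)) [0.4601 0.039 ] z 0.0067
largest (458, -328, 148, 98, np.float64(-78.5)) [ 0.4573 -0.3279] z 0.0072
0.176 204 [ 0.652  -0.1488  0.1758] (653, -148, 67, 31, np.float64(-78.4))
0.132 122 [ 0.6397 -0.1388  0.1325] (651, -146, 83, 42, np.float64(-82.9))
0.088 131 [ 0.6324 -0.1439  0.0879] (650, -151, 99, 54, np.float64(-79.2))
0.044 220 [ 0.6037 -0.1301  0.0442] (592, -131, 132, 128, np.float64(-15.6))
(780, 810, 3)
```

View pics/st.png

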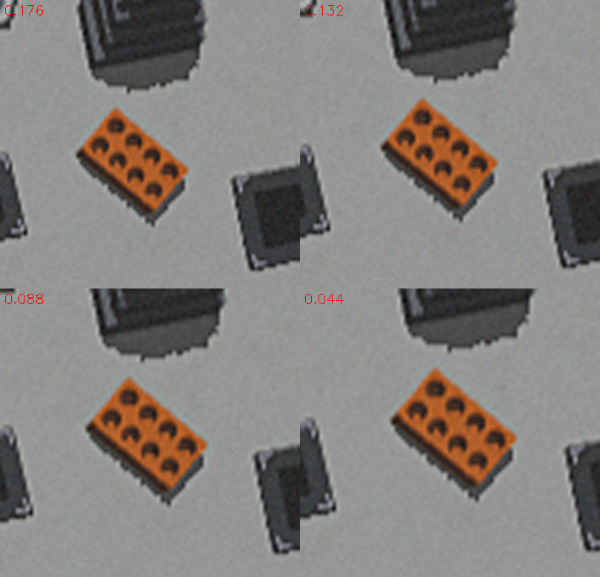

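The rectified crops show the stack's stepped tops near (140,40). The depth bands give clean rectangles for the upper three blocks and the seats, so I can start moving.

```bash
cat > go.py <<'E'
import sys;from h import *;from scipy.spatial.transform import Rotation as R
# legs: x y z yaw(deg of tool y, world) in mm, all from current pose
s=get_state();o=np.array(s["orientation"]);r=R.from_quat(o[[1,2,3,0]]);M=r.as_matrix();p=np.array(s["tcp_pos"])
print("tcp",(p*1000).round(1),"yaw",np.degrees(np.arctan2(M[1,1],M[0,1])).round(1),"tilt",M[2,:2].round(4))
a=np.array(sys.argv[1:],float).reshape(-1,4)
for x,y,z,w in a:
    w=np.radians(w);D=np.array([[np.sin(w),np.cos(w),0],[-np.cos(w),np.sin(w),0],[0,0,-1]]).T
    D=np.c_[np.cross([np.cos(w),np.sin(w),0],[0,0,-1]),[np.cos(w),np.sin(w),0],[0,0,-1]]
    t=np.array([x,y,z])/1000-p
    print((M.T@t).round(4).tolist(),np.degrees(R.from_matrix(M.T@D).as_rotvec()).round(1).tolist(),"dist",np.linalg.norm(t).round(3))
E
python3 go.py 653 -148 230 11.6 653 -148 137 11.6
```

```text
tcp [195.2 540.3 206.8] yaw 70.1 tilt [ 0.0002 -0.0016]
[-0.6645, -0.4918, -0.0225] [-0.1, 0.0, 58.5] dist 0.827
[-0.6645, -0.4916, 0.0705] [-0.1, 0.0, 58.5] dist 0.83
```

Call:
drive_tool(deltas=[[[0,-0.6645,-0.492,-0.0225,0,0,58.5],[0,-0.6645,-0.492,-0.0225,0,0,58.5],[0,-0.6645,-0.492,-0.0225,0,0,58.5],[0,-0.6645,-0.492,-0.0225,0,0,58.5],[0,-0.6645,-0.492,-0.0225,0,0,58.5],[0,-0.6645,-0.492,-0.0225,0,0,58.5],[0,-0.6645,-0.492,-0.0225,0,0,58.5],[0,-0.6645,-0.492,-0.0225,0,0,58.5],[0,-0.6645,-0.492,-0.0225,0,0,58.5],[0,-0.6645,-0.492,-0.0225,0,0,58.5],[0,-0.6645,-0.492,-0.0225,0,0,58.5],[0,-0.6645,-0.492,-0.0225,0,0,58.5]]], newtons=40)

```text
clock: 1.6
tcp_pos: [0.6112, -0.0854, 0.2276]
orientation: [-0.0, 0.632, 0.775, 0.0]
wrist_force: [1.0, 0.9, 0.3]
finger_gap: 0.0856
grip_force: 0.0
```

```bash
python3 go.py 653 -148 230 11.6 653 -148 137 11.6
```

```text
tcp [611.2 -85.4 227.6] yaw 11.6 tilt [ 0.0005 -0.0003]
[-0.0697, 0.0283, -0.0024] [-0.0, -0.0, 0.0] dist 0.075
[-0.0698, 0.0284, 0.0906] [-0.0, -0.0, 0.0] dist 0.118
```

Call:
drive_tool(deltas=[[[0,-0.07,0.0284,-0.002,0,0,0],[0,-0.07,0.0284,-0.002,0,0,0],[0,-0.07,0.0284,0.0,0,0,0],[0,-0.07,0.0284,0.045,0,0,0],[0,-0.07,0.0284,0.075,0,0,0],[0,-0.07,0.0284,0.0906,0,0,0],[0,-0.07,0.0284,0.0906,0,0,0],[0,-0.07,0.0284,0.0906,0,0,0],[255,-0.07,0.0284,0.0906,0,0,0],[255,-0.07,0.0284,0.0906,0,0,0],[255,-0.07,0.0284,0.0906,0,0,0],[255,-0.07,0.0284,0.0906,0,0,0]]])

```text
clock: 3.1
tcp_pos: [0.6525, -0.1466, 0.1378]
orientation: [0.0, 0.632, 0.775, 0.0]
wrist_force: [-1.3, 1.1, 2.2]
finger_gap: 0.0294
grip_force: 41.7
```

Call:
drive_tool(deltas=[[[255,0,0,0,0,0,0],[255,0,0,0,0,0,0]]])

```text
clock: 3.35
tcp_pos: [0.6525, -0.1466, 0.1378]
orientation: [0.0, 0.632, 0.775, 0.0]
wrist_force: [-1.5, -0.8, 4.1]
finger_gap: 0.0288
grip_force: 41.8
```

```bash
python3 go.py 653 -148 230 11.6 433 342 200 2.8
```

```text
tcp [ 652.5 -146.6  137.8] yaw 11.6 tilt [-0.0004  0.0004]
[-0.0015, 0.0002, -0.0922] [0.0, 0.0, 0.0] dist 0.092
[0.5227, -0.1166, -0.0624] [0.0, 0.0, 8.8] dist 0.539
```

Call:
drive_tool(deltas=[[[255,0,0,-0.01,0,0,0],[255,0,0,-0.035,0,0,0],[255,0,0,-0.06,0,0,0],[255,0.04,-0.01,-0.0624,0,0,4],[255,0.1,-0.022,-0.0624,0,0,8.8],[255,0.5227,-0.1166,-0.0624,0,0,8.8],[255,0.5227,-0.1166,-0.0624,0,0,8.8],[255,0.5227,-0.1166,-0.0624,0,0,8.8],[255,0.5227,-0.1166,-0.0624,0,0,8.8],[255,0.5227,-0.1166,-0.0624,0,0,8.8],[255,0.5227,-0.1166,-0.0624,0,0,8.8],[255,0.5227,-0.1166,-0.0624,0,0,8.8]]])

```text
clock: 4.85
tcp_pos: [0.4316, 0.344, 0.1999]
orientation: [-0.0, 0.689, 0.724, 0.0]
wrist_force: [1.7, -0.7, -1.8]
finger_gap: 0.0288
grip_force: 41.2
```

```bash
python3 go.py 433 342 60 2.8 433 342 12 2.8
```

```text
tcp [431.6 344.  199.9] yaw 2.9 tilt [ 0.0003 -0.    ]
[-0.0021, 0.0013, 0.1399] [-0.0, -0.0, 0.1] dist 0.14
[-0.0021, 0.0013, 0.1879] [-0.0, -0.0, 0.1] dist 0.188
```

Call:
drive_tool(deltas=[[[255,-0.002,0.0013,0.04,0,0,0],[255,-0.002,0.0013,0.09,0,0,0],[255,-0.002,0.0013,0.14,0,0,0],[255,-0.002,0.0013,0.17,0,0,0],[255,-0.002,0.0013,0.18,0,0,0],[255,-0.002,0.0013,0.185,0,0,0],[255,-0.002,0.0013,0.188,0,0,0],[255,-0.002,0.0013,0.188,0,0,0]]])

```text
clock: 5.85
tcp_pos: [0.435, 0.3406, 0.0128]
orientation: [0.0, 0.689, 0.724, 0.001]
wrist_force: [-0.3, 0.5, -2.6]
finger_gap: 0.029
grip_force: 41.1
```

Call:
drive_tool(deltas=[[[120,0,0,0,0,0,0],[120,0,0,0,0,0,0],[120,0,0,0,0,0,0],[0,0,0,-0.03,0,0,0],[0,0,0,-0.09,0,0,0],[0,0,0,-0.15,0,0,0],[0,0,0,-0.19,0,0,0]]])

```text
clock: 6.72
tcp_pos: [0.435, 0.3406, 0.2052]
orientation: [0.0, 0.689, 0.724, 0.002]
wrist_force: [0.9, 0.2, -0.9]
finger_gap: 0.0853
grip_force: 0.0
```

```bash
cat > meas.py <<'E'
import sys;from h import *
k=sys.argv[1];p,d=read_camera("top");W=cloud("top",d);np.savez(k,p=p,d=d)
cv2.imwrite(f"pics/{k}.png",cv2.resize(p[100:260,130:420,::-1],(800,441),interpolation=cv2.INTER_CUBIC))
def lv(nm,c,h,r=.075):
    m=(abs(W[...,2]-h)<.008)&(np.hypot(W[...,0]-c[0],W[...,1]-c[1])<r);q=W[m]
    print(nm,m.sum(),rect(q[:,:2]) if len(q)>3 else 0,np.median(q[:,2]).round(4) if len(q) else 0)
for h in(.132,.088,.044): lv(f"stack{h}",(.65,-.15),h)
for n,c in dict(small=(.433,.342),medium=(.642,.186),large=(.4605,.039),largest=(.4575,-.328)).items(): lv(n,c,.05)
E
python3 meas.py m1;python3 go.py 651 -146 187 7.1
```

```text
stack0.132 294 (652, -146, 83, 43, np.float64(-81.1)) 0.1321
stack0.088 136 (650, -150, 98, 54, np.float64(-79.1)) 0.0888
stack0.044 162 (627, -141, 128, 60, np.float64(74.4)) 0.0443
small 168 (436, 338, 66, 30, np.float64(-86.7)) 0.0497
medium 0 0 0
large 0 0 0
largest 0 0 0
tcp [436.9 341.7 210.2] yaw 2.8 tilt [0.0049 0.0096]
[-0.4978, 0.1895, 0.0226] [0.6, -0.3, -4.3] dist 0.533
```

```bash
python3 go.py 652 -146 190 8
```

```text
tcp [436.9 341.7 210.2] yaw 2.8 tilt [0.0049 0.0096]
[-0.4978, 0.1905, 0.0196] [0.6, -0.3, -5.2] dist 0.533
```

View pics/m1.png

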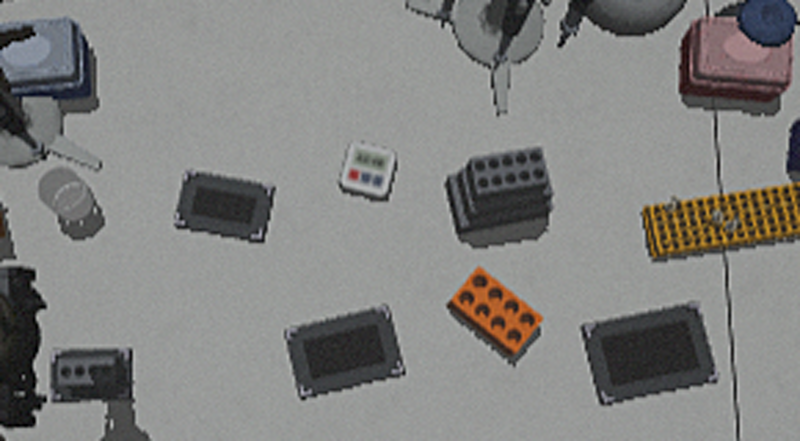

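The crop shows the small block in its seat at (92,375), inside the guides. The medium block is now on top of the stack at (508,170).

Call:
drive_tool(deltas=[[[0,-0.498,0.189,0.012,0,0,-5.2],[0,-0.498,0.189,0.012,0,0,-5.2],[0,-0.498,0.189,0.012,0,0,-5.2],[0,-0.498,0.189,0.012,0,0,-5.2],[0,-0.498,0.189,0.012,0,0,-5.2],[0,-0.498,0.189,0.012,0,0,-5.2],[0,-0.498,0.189,0.012,0,0,-5.2],[0,-0.498,0.189,0.012,0,0,-5.2],[0,-0.498,0.189,0.012,0,0,-5.2],[0,-0.498,0.189,0.012,0,0,-5.2],[0,-0.498,0.189,0.012,0,0,-5.2]]])

```text
clock: 8.15
tcp_pos: [0.6471, -0.1474, 0.1894]
orientation: [-0.001, 0.656, 0.755, 0.0]
wrist_force: [-0.7, 0.5, -0.1]
finger_gap: 0.0853
grip_force: 0.0
```

```bash
python3 go.py 652 -146 93 8
```

```text
tcp [ 647.1 -147.4  189.4] yaw 8.0 tilt [ 0.0009 -0.0008]
[0.0006, 0.0051, 0.0964] [-0.0, -0.1, 0.0] dist 0.097
```

Call:
drive_tool(deltas=[[[0,0.0006,0.005,0.0,0,0,0],[0,0.0006,0.005,0.04,0,0,0],[0,0.0006,0.005,0.08,0,0,0],[0,0.0006,0.005,0.0964,0,0,0],[0,0.0006,0.005,0.0964,0,0,0],[0,0.0006,0.005,0.0964,0,0,0],[255,0.0006,0.005,0.0964,0,0,0],[255,0.0006,0.005,0.0964,0,0,0],[255,0.0006,0.005,0.0964,0,0,0],[255,0.0006,0.005,0.0964,0,0,0],[255,0.0006,0.005,0.0964,0,0,0]]], newtons=50)

```text
clock: 9.52
tcp_pos: [0.6525, -0.147, 0.0945]
orientation: [0.001, 0.656, 0.755, 0.0]
wrist_force: [-3.1, -0.9, 5.6]
finger_gap: 0.0406
grip_force: 51.5
```

```bash
python3 go.py 642 186 170 -10.8 642 186 11 -10.8
```

```text
tcp [ 652.5 -147.    94.5] yaw 8.0 tilt [-0.0008  0.0007]
[0.3312, 0.036, -0.0757] [0.0, 0.0, 18.8] dist 0.342
[0.3313, 0.0359, 0.0833] [0.0, 0.0, 18.8] dist 0.344
```

Call:
drive_tool(deltas=[[[255,0,0,-0.01,0,0,0],[255,0,0,-0.035,0,0,0],[255,0,0,-0.07,0,0,0],[255,0.04,0.004,-0.075,0,0,4],[255,0.1,0.01,-0.075,0,0,12],[255,0.3312,0.036,-0.0757,0,0,18.8],[255,0.3312,0.036,-0.0757,0,0,18.8],[255,0.3312,0.036,-0.0757,0,0,18.8],[255,0.3312,0.036,-0.0757,0,0,18.8],[255,0.3312,0.036,-0.0757,0,0,18.8],[255,0.3312,0.036,-0.0757,0,0,18.8]]])

```text
clock: 10.9
tcp_pos: [0.6416, 0.1863, 0.1688]
orientation: [-0.0, 0.77, 0.638, -0.0]
wrist_force: [1.1, -0.3, -1.9]
finger_gap: 0.0407
grip_force: 50.8
```

```bash
python3 go.py 642 186 13 -10.8
```

```text
tcp [641.6 186.3 168.8] yaw -10.7 tilt [-0.0006 -0.0006]
[-0.0001, 0.0005, 0.1558] [-0.0, 0.0, 0.1] dist 0.156
```

Call:
drive_tool(deltas=[[[255,0,0.0005,0.04,0,0,0],[255,0,0.0005,0.09,0,0,0],[255,0,0.0005,0.13,0,0,0],[255,0,0.0005,0.145,0,0,0],[255,0,0.0005,0.152,0,0,0],[255,0,0.0005,0.156,0,0,0],[255,0,0.0005,0.156,0,0,0]]])

```text
clock: 11.78
tcp_pos: [0.6434, 0.1863, 0.0144]
orientation: [0.001, 0.77, 0.638, 0.001]
wrist_force: [-0.7, -0.3, -3.1]
finger_gap: 0.0405
grip_force: 51.0
```

Call:
drive_tool(deltas=[[[90,0,0,0,0,0,0],[90,0,0,0,0,0,0],[90,0,0,0,0,0,0],[0,0,0,-0.02,0,0,0],[0,0,0,-0.07,0,0,0],[0,0,0,-0.12,0,0,0],[0,0,0,-0.15,0,0,0],[0,0,0,-0.15,0,0,0]]])

```text
clock: 12.78
tcp_pos: [0.6444, 0.1867, 0.167]
orientation: [0.002, 0.77, 0.638, 0.003]
wrist_force: [0.1, 0.7, -0.4]
finger_gap: 0.0855
grip_force: 0.0
```

```bash
python3 meas.py m2;python3 go.py 650 -150 160 10.9
```

```text
stack0.132 0 0 0
stack0.088 389 (651, -150, 99, 55, np.float64(-78.1)) 0.0885
stack0.044 158 (649, -149, 114, 66, np.float64(-80.0)) 0.0444
small 0 0 0
medium 60 (641, 159, 46, 27, np.float64(1.8)) 0.0498
large 0 0 0
largest 0 0 0
tcp [643.2 186.4 164.5] yaw -10.8 tilt [0.0012 0.0029]
[-0.3293, 0.0695, 0.0044] [0.2, -0.0, -21.7] dist 0.337
```

Call:
drive_tool(deltas=[[[0,-0.3293,0.0695,0.004,0,0,-22],[0,-0.3293,0.0695,0.004,0,0,-22],[0,-0.3293,0.0695,0.004,0,0,-22],[0,-0.3293,0.0695,0.004,0,0,-22],[0,-0.3293,0.0695,0.004,0,0,-22],[0,-0.3293,0.0695,0.004,0,0,-22],[0,-0.3293,0.0695,0.004,0,0,-22],[0,-0.3293,0.0695,0.004,0,0,-22]]])

```text
clock: 13.82
tcp_pos: [0.6483, -0.1494, 0.1576]
orientation: [-0.001, 0.634, 0.773, -0.0]
wrist_force: [0.6, -0.5, -0.3]
finger_gap: 0.0853
grip_force: 0.0
```

```bash
python3 meas.py m3;python3 go.py 650.5 -150 49 11.2
```

```text
stack0.132 0 0 0
stack0.088 3 0 0.0862
stack0.044 22 (658, -92, 28, 10, np.float64(-1.0)) 0.0446
small 168 (436, 338, 66, 30, np.float64(-87.0)) 0.0502
medium 256 (644, 187, 83, 43, np.float64(80.1)) 0.0495
large 0 0 0
largest 0 0 0
tcp [ 648.6 -148.9  158. ] yaw 11.3 tilt [ 0.0014 -0.0015]
[-0.0016, 0.0019, 0.109] [-0.1, -0.1, 0.1] dist 0.109
```

Medium is seated within 2 mm. Next is the large block.

Call:
drive_tool(deltas=[[[0,-0.001,0.002,0.03,0,0,0],[0,-0.001,0.002,0.08,0,0,0],[0,-0.001,0.002,0.109,0,0,0],[0,-0.001,0.002,0.109,0,0,0],[0,-0.001,0.002,0.109,0,0,0],[255,-0.001,0.002,0.109,0,0,0],[255,-0.001,0.002,0.109,0,0,0],[255,-0.001,0.002,0.109,0,0,0],[255,-0.001,0.002,0.109,0,0,0],[255,-0.001,0.002,0.109,0,0,0]]], newtons=60)

```text
clock: 15.12
tcp_pos: [0.6517, -0.1513, 0.0523]
orientation: [0.001, 0.635, 0.773, 0.0]
wrist_force: [-2.3, 0.5, 6.8]
finger_gap: 0.0524
grip_force: 64.2
```

```bash
python3 go.py 460.5 39 130 13.1
```

```text
tcp [ 651.7 -151.3   52.3] yaw 11.2 tilt [-0.0015  0.0016]
[0.2238, -0.1504, -0.0783] [0.1, 0.1, -1.9] dist 0.281
```

Call:
drive_tool(deltas=[[[255,0,0,-0.01,0,0,0],[255,0,0,-0.035,0,0,0],[255,0,0,-0.07,0,0,0],[255,0.03,-0.02,-0.08,0,0,-1],[255,0.2238,-0.1504,-0.08,0,0,-1.9],[255,0.2238,-0.1504,-0.08,0,0,-1.9],[255,0.2238,-0.1504,-0.08,0,0,-1.9],[255,0.2238,-0.1504,-0.08,0,0,-1.9],[255,0.2238,-0.1504,-0.08,0,0,-1.9],[255,0.2238,-0.1504,-0.08,0,0,-1.9]]])

```text
clock: 16.38
tcp_pos: [0.4609, 0.0393, 0.1307]
orientation: [0.001, 0.621, 0.783, 0.0]
wrist_force: [0.5, -1.1, -4.2]
finger_gap: 0.0521
grip_force: 64.3
```

```bash
python3 go.py 460.5 39 15 13.1
```

```text
tcp [460.9  39.3 130.7] yaw 13.2 tilt [-0.0006  0.0017]
[-0.0002, -0.0006, 0.1157] [0.1, 0.0, 0.1] dist 0.116
```

Call:
drive_tool(deltas=[[[255,0,-0.0006,0.04,0,0,0],[255,0,-0.0006,0.08,0,0,0],[255,0,-0.0006,0.1,0,0,0],[255,0,-0.0006,0.11,0,0,0],[255,0,-0.0006,0.115,0,0,0],[255,0,-0.0006,0.117,0,0,0],[255,0,-0.0006,0.117,0,0,0]]])

```text
clock: 17.25
tcp_pos: [0.4605, 0.0388, 0.0142]
orientation: [0.001, 0.622, 0.783, 0.0]
wrist_force: [-2.6, -2.1, 1.0]
finger_gap: 0.0523
grip_force: 65.1
```

Call:
drive_tool(deltas=[[[40,0,0,0,0,0,0],[40,0,0,0,0,0,0],[40,0,0,0,0,0,0],[0,0,0,-0.02,0,0,0],[0,0,0,-0.07,0,0,0],[0,0,0,-0.12,0,0,0],[0,0,0,-0.12,0,0,0]]])

```text
clock: 18.12
tcp_pos: [0.4629, 0.0391, 0.1372]
orientation: [0.004, 0.622, 0.783, 0.002]
wrist_force: [1.2, -0.8, 0.1]
finger_gap: 0.0855
grip_force: 0.0
```

```bash
python3 meas.py m4;python3 go.py 649 -149 120 10
```

```text
stack0.132 0 0 0
stack0.088 0 0 0
stack0.044 486 (650, -149, 114, 67, np.float64(-78.9)) 0.0444
small 163 (436, 338, 67, 30, np.float64(-87.5)) 0.0499
medium 246 (644, 188, 82, 43, np.float64(80.2)) 0.0496
large 0 0 0
largest 0 0 0
tcp [461.3  39.2 134.9] yaw 13.1 tilt [-0.0013  0.0046]
[-0.2259, 0.1399, 0.0158] [0.3, 0.1, 3.1] dist 0.266
```

Call:
drive_tool(deltas=[[[0,-0.2264,0.141,0.012,0,0,2.4],[0,-0.2264,0.141,0.012,0,0,2.4],[0,-0.2264,0.141,0.012,0,0,2.4],[0,-0.2264,0.141,0.012,0,0,2.4],[0,-0.2264,0.141,0.012,0,0,2.4],[0,-0.2264,0.141,0.012,0,0,2.4],[0,-0.2264,0.141,0.012,0,0,2.4]]])

```text
clock: 19.05
tcp_pos: [0.6469, -0.1481, 0.1198]
orientation: [-0.001, 0.638, 0.77, -0.0]
wrist_force: [-0.7, 1.1, -0.2]
finger_gap: 0.0853
grip_force: 0.0
```

```bash
python3 meas.py m5; python3 go.py 650 -149 5 10.7
```

```text
stack0.132 0 0 0
stack0.088 0 0 0
stack0.044 22 (661, -94, 21, 13, np.float64(1.6)) 0.045
small 169 (436, 338, 66, 30, np.float64(-87.3)) 0.0501
medium 253 (644, 187, 83, 43, np.float64(80.8)) 0.0499
large 355 (462, 40, 98, 54, np.float64(-76.5)) 0.05
largest 0 0 0
tcp [ 647.1 -147.9  120.5] yaw 10.8 tilt [ 0.0012 -0.0015]
[-0.0017, 0.0028, 0.1155] [-0.1, -0.1, 0.1] dist 0.115
```

Call:
drive_tool(deltas=[[[0,-0.001,0.0028,0.02,0,0,0],[0,-0.001,0.0028,0.05,0,0,0],[0,-0.001,0.0028,0.07,0,0,0],[0,-0.001,0.0028,0.09,0,0,0],[0,-0.001,0.0028,0.114,0,0,0],[0,-0.001,0.0028,0.114,0,0,0],[255,-0.001,0.0028,0.114,0,0,0],[255,-0.001,0.0028,0.114,0,0,0],[255,-0.001,0.0028,0.114,0,0,0],[255,-0.001,0.0028,0.114,0,0,0]]], newtons=70)

```text
clock: 20.35
tcp_pos: [0.6509, -0.1495, 0.0094]
orientation: [0.0, 0.638, 0.77, -0.0]
wrist_force: [-3.5, 1.0, 5.4]
finger_gap: 0.0635
grip_force: 77.3
```

```bash
python3 go.py 457.5 -328 100 11.5
```

```text
tcp [ 650.9 -149.5    9.4] yaw 10.7 tilt [-0.0007  0.0002]
[-0.1394, -0.2233, -0.0906] [0.0, 0.0, -0.8] dist 0.278
```

Call:
drive_tool(deltas=[[[255,0,0,-0.01,0,0,0],[255,0,0,-0.035,0,0,0],[255,0,0,-0.07,0,0,0],[255,-0.02,-0.03,-0.09,0,0,-0.5],[255,-0.1394,-0.2233,-0.0906,0,0,-0.8],[255,-0.1394,-0.2233,-0.0906,0,0,-0.8],[255,-0.1394,-0.2233,-0.0906,0,0,-0.8],[255,-0.1394,-0.2233,-0.0906,0,0,-0.8],[255,-0.1394,-0.2233,-0.0906,0,0,-0.8],[255,-0.1394,-0.2233,-0.0906,0,0,-0.8]]])

```text
clock: 21.6
tcp_pos: [0.4578, -0.3281, 0.0979]
orientation: [0.0, 0.633, 0.774, 0.0]
wrist_force: [-0.1, -0.1, -7.5]
finger_gap: 0.0629
grip_force: 79.9
```

```bash
python3 go.py 457.5 -328 15.5 11.5
```

```text
tcp [ 457.8 -328.1   97.9] yaw 11.5 tilt [0.0004 0.0006]
[0.0001, -0.0003, 0.0824] [0.0, -0.0, -0.0] dist 0.082
```

Call:
drive_tool(deltas=[[[255,0,0,0.03,0,0,0],[255,0,0,0.055,0,0,0],[255,0,0,0.07,0,0,0],[255,0,0,0.078,0,0,0],[255,0,0,0.082,0,0,0],[255,0,0,0.084,0,0,0],[255,0,0,0.084,0,0,0]]])

```text
clock: 22.48
tcp_pos: [0.4584, -0.3282, 0.0155]
orientation: [0.001, 0.632, 0.775, 0.0]
wrist_force: [-1.7, 4.5, 4.6]
finger_gap: 0.063
grip_force: 81.3
```

Call:
drive_tool(deltas=[[[0,0,0,0,0,0,0],[0,0,0,0,0,0,0],[0,0,0,0,0,0,0],[0,0,0,0,0,0,0],[0,0,0,-0.02,0,0,0],[0,0,0,-0.07,0,0,0],[0,0,0,-0.12,0,0,0],[0,0,0,-0.15,0,0,0]]])

```text
clock: 23.48
tcp_pos: [0.4586, -0.329, 0.1665]
orientation: [0.002, 0.633, 0.775, -0.0]
wrist_force: [0.4, -0.1, -0.1]
finger_gap: 0.0855
grip_force: 0.0
```

```bash
python3 go.py 540 -100 200 11.5
```

```text
tcp [ 458.6 -329.   166.5] yaw 11.5 tilt [-0.0027  0.002 ]
[0.208, 0.1256, -0.0338] [0.1, 0.2, 0.0] dist 0.245
```

Call:
drive_tool(deltas=[[[0,0.208,0.1256,-0.034,0,0,0],[0,0.208,0.1256,-0.034,0,0,0],[0,0.208,0.1256,-0.034,0,0,0],[0,0.208,0.1256,-0.034,0,0,0],[0,0.208,0.1256,-0.034,0,0,0],[0,0.208,0.1256,-0.034,0,0,0],[0,0.208,0.1256,-0.034,0,0,0]]])

```text
clock: 24.35
tcp_pos: [0.5388, -0.1005, 0.1973]
orientation: [-0.0, 0.633, 0.774, -0.0]
wrist_force: [-0.7, 0.1, 0.2]
finger_gap: 0.0856
grip_force: 0.0
```

```bash
python3 meas.py m6; python3 -c "
from h import *
p=np.load('m6.npz')['p'][215:255,140:190,::-1];cv2.imwrite('pics/sm.png',cv2.resize(p,None,fx=10,fy=10,interpolation=cv2.INTER_CUBIC))"
```

```text
stack0.132 0 0 0
stack0.088 0 0 0
stack0.044 0 0 0
small 172 (436, 338, 66, 30, np.float64(-87.0)) 0.0501
medium 250 (644, 188, 83, 43, np.float64(81.1)) 0.0504
large 349 (462, 40, 98, 54, np.float64(-76.5)) 0.0505
largest 511 (460, -328, 115, 66, np.float64(-78.0)) 0.0507
```

View pics/m6.png

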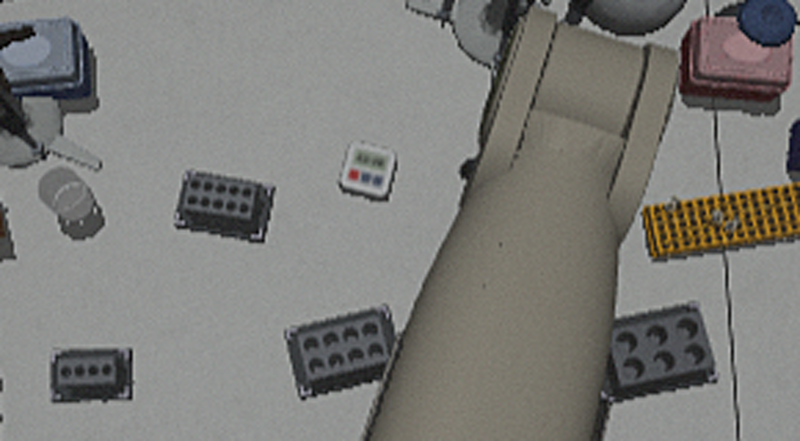

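View pics/sm.png

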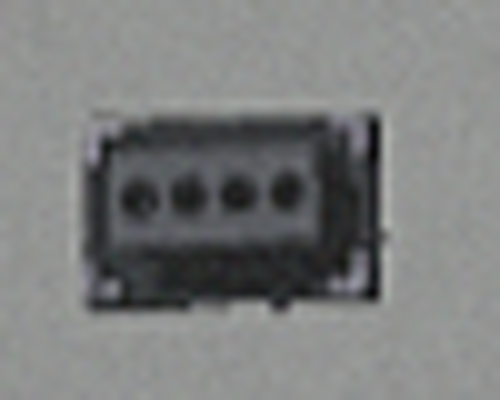

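The first view shows all four blocks in their own seats, with tops at z = 0.050 m. The timer (368,170) and beaker (68,195) have not moved. In the close-up the small block sits level at (210,195), inside its guides.

```bash
python3 -c "
from workcell import *
print(hand_in())"
```

```text
the job is handed in; nothing more can be done
None
```

All four blocks are flat in their own seats, measured within about 5 mm of centre (9 mm clearance); the beaker and timer look unmoved in the camera view, and the job was handed in at about 24 s.

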